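# Load two spray cans into the free cells of a flap-covered crate

## Robot

A 7-joint arm with a two-finger parallel gripper is mounted at the origin on the work surface. World frame = base frame: x ahead of the robot, y to its left, z up, the work surface at z = 0. Lengths are in m, angles in rad, forces in N, time in s.
With the tool pointing down it reaches from about 0.425 to 0.875 m from the base axis. Payload 4.7 kg.
Tool frame: the origin (TCP) lies midway between the tips of the shut fingers; the grasp point (between the pads) lies 19 mm behind it; z points along the fingers, y is the line along which they close (so a half turn about z gives the same grasp; the last joint's range is limited). The gripper opens to 87 mm and grips with 3 to 60 N. Pads are 19 mm wide; open, the fingers measure 117 mm over their backs; the gripper's body (75 mm by 190 mm) begins 51 mm behind the grasp point.
Start: joints at [-1.245, 0.321, -0.07, 1.45, 0.023, 1.371, -0.057], TCP at [0.199, 0.619, 0.188] pointing down, gripper open.
Joint ranges: [-2.86, 2.86], [-0.3, 2.09], [-1.38, 1.24], [0.06, 2.45], [-1.56, 4.7], [0.09, 2.05], [-2.69, 2.69]. Speed limits (rad/s): [2.57, 2.57, 3.14, 3.14, 3.14, 3.14, 3.14].

## Interface

Orientations are given as a 3x3 rotation matrix whose columns are the frame's x, y, z axes.
In Python, from bench import sensors, vision, ticket gives the robot as it stands.
- The arm moves only by the tool arm_command, never from a script. Its argument "targets" is a list of rows, each an object with "slide": the shift along the tool's x, y, z in units of 0.4 m (1.0 is 0.4 m), a list of three; "dr": the turn, a rotation vector about the tool's x, y, z in units of 2 rad (1.0 is 2 rad), a list of three; "gripper": the closure, from 0 (fully open) to 1 (shut). In form: [{"slide": [tx, ty, tz], "dr": [ax, ay, az], "gripper": gripper}, ...]. A call has 1 to 12 rows; each row is the pose to reach, as a shift and turn from the pose commanded when the call began, along the tool's axes at that moment; what a row does not reach only later rows make up. A row lasts 1/8 s, in which the tool goes at most 62.5 mm and 10.7 degrees, less where a joint would pass 70% of its speed; a pose out of reach is approached as far as the arm can. A call with a number of a shift or a turn outside -1 to 1 is refused whole. A call with a gripper value outside its range is refused whole. The fingers move at their own pace and stop on an object; "newtons" is the grip in N (left out, the last holds). Time passes only in rows, so rows that repeat a pose let the fingers close. It gives the time, the measured TCP pose, the force, the opening and the grip force at its end, in the units of the state.
- sensors.read_state(): the state, without advancing time (a new reading comes with each control period).
- vision.get_image(name): name is "side" or "top" or "wrist"; returns a dict with "color" (400x640x3 uint8, red, green, blue), "z_map" (400x640 float32, m along the optical axis (not along the pixel's ray), 0 where there is no reading), "vfov" (degrees; the focal length in pixels is half the picture's height over the tangent of half this angle, whatever the lens; pixels are square), "cx", "cy" (the principal point, pixels), "position" and "attitude" of the camera in the world; the wrist camera has in their place "mount" (4x4, takes a point from camera to tool coordinates, whose origin is the TCP and whose axes are the flange's). Camera axes: x right, y down, z forward; pixel columns grow to the right and rows downward; lengths in m; the calibration is good to about 2 mm. A picture is of the moment at which its call begins: read the wrist's pose just before it.
- ticket.job_done(): hands the job in; it is judged then, once.
The state is a dict: "time": time; "joints": joint angles; "joint_vel": joint speeds; "effort": joint torques, N m; "position": TCP position; "orientation": TCP orientation; "contact_force": force on the tool from outside, world axes, zero at the start; "moment": the same for the moment, N m; "gripper_width": opening from 0.0 (shut) to 1.0 (fully open); "finger_force": force on a finger pad.
Only numpy, scipy, OpenCV 4.12 (cv2) and the standard library are available. Lean on these libraries where they do the work, as an engineer would, in place of code of your own. Each camera call takes 0.05 s, during which the arm holds its last target. There are 200 camera calls.

## Task

Two cells of the leaning five-cell crate are empty, the other three hold short tins hidden under the closed spring flaps. Feel gently for the empty ones and slide one of the two tall cans, right way up, all the way to the bottom of each, then let go. Do not force a blocked cell, do not knock a tall can over, and leave the other things on the table standing where they are.

Things in the scene. Friction and masses are not known exactly. Their poses are not given: they have to be found in the camera images.
- crate: Grey five-cell crate on a dark fixed stand (171 mm either side in y), leaning 26 deg to the robot. Origin: underside centre, 65 mm above the table. Its z = cell axis, up out of the mouths; x across the row, uphill, away from the robot; y along the row. Outside 72 (x) x 324 (y) x 104 (z) mm. Cells 64 (x) x 60 (y) mm inside, walls 4 mm, floor's upper face at z = 4, rim at z = 104, 100 mm deep.
- cell0 (a point): Centre of the mouth of the first cell, at rim height (crate x 0, y +128, z 104 mm). An aluminium flap flush with the rim, with a 3 mm rib near its free edge, closes each mouth. Hinged at the uphill (+x) edge, held shut by a weak spring (under 3 N), it swings down and hangs by the uphill wall, leaving the cell free from crate x -32 to +26 mm.
- cell1 (a point): The same for the second cell (crate y +64 mm). Two of the five cells are empty, which ones differs each time and cannot be seen: there the flap swings right down and a can goes 100 mm to the floor; at the bottom a tall can stands 72 mm out of the rim.
- cell2 (a point): The same for the middle cell (crate y 0). Three of the five cells hold a short steel tin (50 mm diameter, 94 mm tall, loose) under the closed flap: a can pressed on such a flap goes only a few mm (under 10) and then stops hard.
- cell3 (a point): The same for the fourth cell (crate y -64 mm).
- cell4 (a point): The same for the last cell (crate y -128 mm).
- can_a: First tall spray can, plain aluminium cylinder, 48 mm diameter up to 158 mm height, then a narrow cap of 28 mm diameter to 172 mm; foot chamfered 4 mm; 0.2 to 0.45 kg. Stands upright on the table. Origin: centre of the underside, z along its axis to the cap.
- can_b: Second tall spray can, the same as the first.
- bottle: Bystander: white plastic bottle with black cap, 58 mm diameter, 165 mm tall, upright on the table. Origin: underside centre.
- fluid_tin: Bystander: oblong steel tin, 62 (x) x 42 (y) x 125 mm tall with a black screw cap up to 143 mm, upright. Origin: underside centre.
- paint_tin: Bystander: squat steel tin, 72 mm diameter, 76 mm tall, upright. Origin: underside centre.
- screwdriver: Bystander: screwdriver lying on the table, less than 40 mm high.
- wrench: Bystander: wrench lying on the table, less than 40 mm high.
- jar: Bystander: squat glass jar with a steel lid, 56 mm diameter, 62 mm tall, upright in front of the crate. Origin: underside centre.
Things that resemble listed ones, but are neither listed nor needed, are in the scene too. What is shaped like the can_a but purple is not meant.

How it is judged:
By the outcome, as a careful person would: the job done as asked, in the order asked, and still so for the second after the job is handed in, with the robot touching nothing.
It also fails if it takes over 69 s, if anything falls off the work surface, if the arm or the gripper's body presses on something with over 40 N, if the wrist force passes 120 N, or if a joint passes its speed limit or range.

## Working session

There is one attempt and no reset: what is moved stays moved. The work goes in short steps, Python scripts to look and compute and a tool call to move; the robot and the scene stay as the last step left them, time stands still between calls to the robot, and variables do not carry over. Pictures are saved under pics/ and viewed, at most 10 in all, crops included, and the job is handed in when it is done.

Besides the shell and the picture viewer there is one more tool, called after "Call:" by a JSON object that holds its "method" and its "body". arm_command: Moves the arm, as the interface text tells. Shifts and turns lie within -1 to 1; 1 stands for 0.4 m of shift or 2 rad of turn. Its arguments: {"type":"object","properties":{"targets":{"type":"array"},"newtons":{"type":"number"}},"required":["targets"]}

```bash
ls; mkdir -p pics
cat > h.py <<'E'
import numpy as np, cv2
from bench import sensors, vision, ticket
def grab(n):
    s=sensors.read_state(); im=vision.get_image(n)
    np.savez(f'{n}.npz',**{k:np.array(v) for k,v in im.items()},tp=s['position'],to=s['orientation'])
    return im
def load(n):
    return dict(np.load(f'{n}.npz'))
def world(im,u,v,z=None):
    f=200/np.tan(np.radians(float(im['vfov']))/2)
    u=np.asarray(u,float);v=np.asarray(v,float)
    if z is None: z=im['z_map'][v.astype(int),u.astype(int)]
    c=np.stack([(u-im['cx'])/f*z,(v-im['cy'])/f*z,z],-1)
    if 'mount' in im:
        M=im['mount']; c=c@M[:3,:3].T+M[:3,3]
        return c@np.array(im['to']).T+im['tp']
    return c@np.array(im['attitude']).T+im['position']
E
python3 - <<'E'
from h import *
for n in ('top','side'):
    im=grab(n); cv2.imwrite(f'pics/{n}0.png',im['color'][:,:,::-1]); print(n,im['vfov'],im['cx'],im['cy'],im['position'],im['attitude'])
s=sensors.read_state();print(s)
E
```

```text
pics
top 57.24311149198775 316.25024191926104 196.1774279914687 [ 0.3136916  -0.06554757  1.17375959] [[-0.02862791 -0.98425804  0.17440344]
 [-0.99936659  0.03187225  0.01582961]
 [-0.02113905 -0.17383981 -0.98454703]]
side 49.50388401725341 320.4682200029941 200.9010881628193 [ 0.09819271 -0.92251215  0.76478571] [[ 0.90113112 -0.24669872  0.35651431]
 [-0.43347591 -0.49782611  0.75117761]
 [-0.00783243 -0.83144988 -0.55554455]]
{'time': 0.1, 'joints': array([-1.24490085,  0.32175287, -0.07007848,  1.45157057,  0.0225908 ,
        1.37079036, -0.05692735]), 'joint_vel': array([-3.57575300e-04, -2.82639261e-03, -2.26393805e-03, -1.33090411e-03,
        5.74689987e-04, -3.39156591e-04, -2.98758039e-05]), 'effort': array([-1.72221467e-04, -4.92571449e+01, -4.06008130e-01, -3.13396990e+01,
       -6.41762861e-02,  3.94692470e-02,  8.07478978e-05]), 'position': array([0.19927692, 0.61811025, 0.18735947]), 'orientation': array([[-9.51782223e-01,  3.06774180e-01, -4.48930246e-04],
       [ 3.06774497e-01,  9.51780753e-01, -1.67539642e-03],
       [-8.66851965e-05, -1.73233288e-03, -9.99998496e-01]]), 'contact_force': array([-0.17644558,  0.07758369, -1.00694646]), 'moment': array([-0.0408539 ,  0.02261209, -0.01974275]), 'finger_force': 0.0, 'gripper_width': 0.9972269340233648}
```

View pics/top0.png

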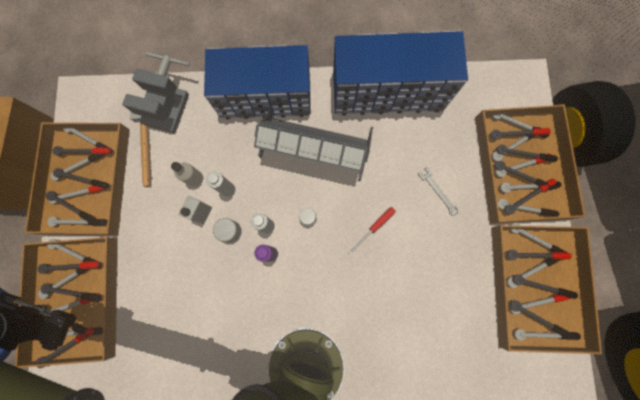

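View pics/side0.png

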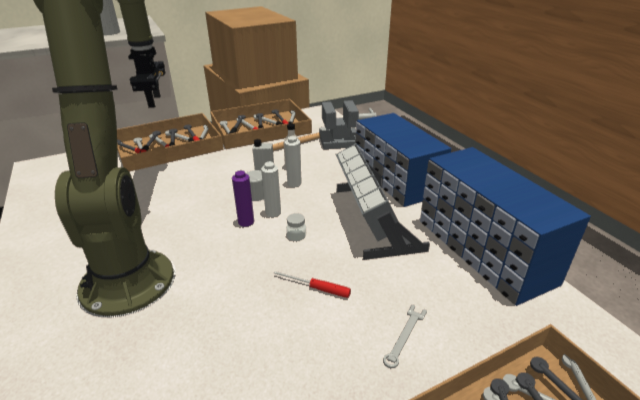

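The top view shows the crate at about (310,150), likely tall cans at (216,181) and (260,222), the purple can at (264,254), the jar at (308,217), the paint tin at (225,230), the fluid tin at (194,209) and the bottle at (183,172). The side view agrees. I'll enlarge the top view.

Run:
```python
from h import *
im=load('top')
c=im['color'][105:275,160:390,::-1]; c=cv2.resize(c,None,fx=3.4,fy=3.4,interpolation=cv2.INTER_CUBIC); cv2.imwrite('pics/top1.png',c)
for n,(u,v) in dict(bottle=(180,168),canb=(214,178),cana=(259,219),purp=(263,250),fl=(194,209),paint=(225,230),jar=(308,217)).items():
    print(n,world(im,u,v).round(4))
W=world(im,*np.meshgrid(np.arange(640),np.arange(400)))
# rim plane: points in crate region
m=np.zeros((400,640),bool); m[115:190,245:380]=1
P=W[m]; print(np.percentile(P[:,2],[5,50,95]))
# can clusters by height
for lo,hi in ((.14,.18),(.1,.14),(.05,.08)):
    mm=((W[:,:,2]>lo)&(W[:,:,2]<hi)).astype(np.uint8); mm[:,:170]=0;mm[:,330:]=0;mm[:150]=0;mm[275:]=0
    n,l,st,ce=cv2.connectedComponentsWithStats(mm)
    for i in range(1,n):
        if st[i,4]>8: q=W[l==i]; print(lo,st[i],q.mean(0).round(4),q.min(0).round(3),q.max(0).round(3))
```

```text
bottle [0.5881 0.3395 0.16  ]
canb [0.5531 0.238  0.1691]
cana [0.4325 0.1101 0.1717]
purp [0.3476 0.0995 0.1705]
fl [0.4732 0.3081 0.1247]
paint [0.4137 0.2296 0.0761]
jar [ 0.4469 -0.0207  0.0624]
[-0.0038615   0.00150395  0.16849384]
0.14 [266 150  64  15 460] [ 0.6187 -0.0276  0.1489] [ 0.589 -0.09   0.14 ] [0.639 0.094 0.162]
0.14 [171 162  12  11  94] [0.5918 0.3497 0.1608] [0.58  0.338 0.14 ] [0.606 0.365 0.17 ]
0.14 [206 172  19  17 237] [0.5491 0.2375 0.1617] [0.528 0.217 0.142] [0.574 0.265 0.177]
0.14 [180 208   9   8  49] [0.4642 0.3304 0.143 ] [0.454 0.317 0.14 ] [0.474 0.342 0.148]
0.14 [251 213  18  17 240] [0.4275 0.111  0.1624] [0.406 0.089 0.141] [0.451 0.136 0.175]
0.14 [254 245  19  17 247] [0.3398 0.1008 0.1626] [0.318 0.079 0.14 ] [0.362 0.126 0.175]
0.1 [175 163  19  18 212] [0.5874 0.3436 0.1143] [0.566 0.323 0.1  ] [0.619 0.375 0.139]
0.1 [214 175  14  17  75] [0.5409 0.2259 0.121 ] [0.528 0.217 0.101] [0.569 0.25  0.139]
0.1 [179 196  24  25 302] [0.4777 0.3167 0.1224] [0.443 0.292 0.101] [0.513 0.353 0.14 ]
0.1 [258 218  13  14  41] [0.4174 0.0975 0.1205] [0.405 0.089 0.1  ] [0.44  0.121 0.139]
0.1 [267 246   7  16  29] [0.337  0.0838 0.1211] [0.318 0.079 0.102] [0.36  0.095 0.14 ]
0.05 [184 168  15  17  75] [0.5799 0.3339 0.0657] [0.565 0.322 0.05 ] [0.614 0.362 0.08 ]
0.05 [220 180  12  15  47] [0.5412 0.226  0.0644] [0.528 0.217 0.05 ] [0.569 0.25  0.079]
0.05 [196 204  12  19  69] [0.468  0.3057 0.0642] [0.443 0.292 0.05 ] [0.497 0.322 0.079]
0.05 [300 209  16  16 206] [ 0.4488 -0.0186  0.0612] [ 0.426 -0.042  0.05 ] [0.472 0.004 0.067]
0.05 [213 218  25  24 462] [0.4141 0.2288 0.0739] [0.381 0.196 0.051] [0.451 0.267 0.08 ]
0.05 [263 218  10  15  28] [0.42   0.097  0.0645] [0.405 0.09  0.051] [0.448 0.118 0.08 ]
0.05 [270 247   7  15  21] [0.3375 0.0839 0.0642] [0.318 0.079 0.05 ] [0.359 0.095 0.077]
```

View pics/top1.png

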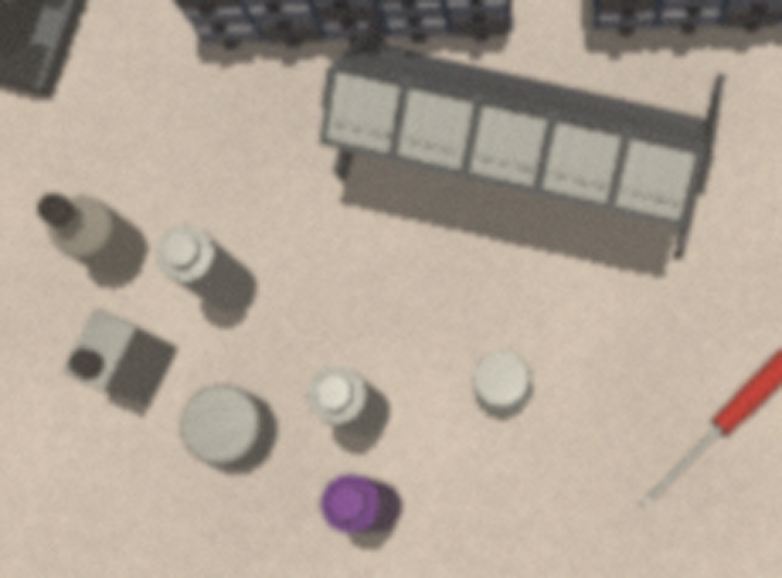

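The crop confirms the layout: the cans are centred at about crop (188,250) and (338,395), the purple can sits below the second, and the jar is at (502,383). Next I'll fit the crate pose from the depth maps.

```bash
cat > crate.py <<'E'
from h import *
from scipy.optimize import least_squares, minimize
a=np.radians(26)
def frame(psi):
    zc=np.array([-np.sin(a)*np.cos(psi),-np.sin(a)*np.sin(psi),np.cos(a)])
    xc=np.array([np.cos(a)*np.cos(psi),np.cos(a)*np.sin(psi),np.sin(a)])
    return np.stack([xc,np.cross(zc,xc),zc],1)
def fit(im,x0=(-0.22,.66,0.0),u0=None):
    W=world(im,*np.meshgrid(np.arange(640),np.arange(400)))
    ok=im['z_map']>0
    p=np.array(x0)
    for tol in (.03,.015,.008,.008):
        R=frame(p[0]); o=np.array([p[1],p[2],.065])
        L=(W-o)@R
        m=ok&(abs(L[:,:,2]-.104)<tol)&(abs(L[:,:,0])<.036+tol)&(abs(L[:,:,1])<.162+tol)
        P=W[m]
        def res(q):  # tilted plane with free tilt for check
            return ((P-np.array([q[1],q[2],.065]))@frame(q[0]))[:,2]-.104
        r=least_squares(lambda q:np.r_[res([q[0],q[1],p[2]]),0],p[:2],loss='soft_l1',f_scale=.002)
        p[:2]=r.x
        R=frame(p[0]);L=(W-np.array([p[1],p[2],.065]))@R
        m=ok&(abs(L[:,:,2]-.104)<tol)&(abs(L[:,:,0])<.036+tol)&(abs(L[:,:,1])<.162+tol)
        y=L[m][:,1]; x=L[m][:,0]
        sh=(np.percentile(y,.3)+np.percentile(y,99.7))/2
        p[1:]+=(R[:2,1]*sh)
    q=L[m]
    # direct plane fit
    c=P.mean(0);n=np.linalg.svd(P-c)[2][2];n*=np.sign(n[2])
    print('psi,x,y',p.round(4),'npts',len(q),'y',np.percentile(y,[.3,99.7]).round(4),'x',np.percentile(x,[.5,99.5]).round(4),'std',q[:,2].std().round(4),'tilt',np.degrees(np.arccos(n[2])).round(2),'yaw',np.degrees(np.arctan2(-n[1],-n[0])).round(2))
    return p
if __name__=='__main__':
    for n in ('top','side'): fit(load(n))
    im=load('top');W=world(im,*np.meshgrid(np.arange(640),np.arange(400)))
    print('cab max', W[30:125,205:470,2].max(), W[40:115,205:470].reshape(-1,3).min(0))
    s=load('side');
    for n,(u,v) in dict(A=(271,164),B=(293,140),P=(242,174)).items(): print(n,world(s,u,v))
    W=world(s,*np.meshgrid(np.arange(640),np.arange(400)))
    for c in ((.43,.1125),(.551,.241),(.341,.1015)):
        m=(np.hypot(W[:,:,0]-c[0],W[:,:,1]-c[1])<.04)&(W[:,:,2]>.02)&(W[:,:,2]<.155)
        P=W[m]; r=least_squares(lambda q:np.hypot(P[:,0]-q[0],P[:,1]-q[1])-.024,c,loss='soft_l1',f_scale=.002); print(r.x,len(P),np.abs(r.fun).mean())
E
python3 crate.py; python3 -c "
from h import *
im=grab('wrist');print(im['mount'],im['vfov'],im['cx'],im['cy'])"
```

```text
psi,x,y [-0.2712  0.6819 -0.0452] npts 2687 y [-0.1611  0.1611] x [-0.0371  0.0348] std 0.0022 tilt 26.31 yaw -15.58
psi,x,y [-0.2638  0.6777 -0.0437] npts 1789 y [-0.1629  0.1629] x [-0.0316  0.0398] std 0.0018 tilt 26.5 yaw -14.97
cab max 1.1737595886678742 [ 0.3136916  -0.9346513  -0.77154783]
A [0.43296259 0.10463439 0.1751233 ]
B [0.55177782 0.22950125 0.16968724]
P [0.34394165 0.09016871 0.17331173]
[0.42993785 0.11492177] 641 0.0013558610640605944
[0.55318232 0.24284276] 540 0.0016105158070257527
[0.34127624 0.10459774] 675 0.0012657728818667902
[[-8.94541501e-04 -9.53412811e-01 -3.01667384e-01  8.21463859e-02]
 [ 9.99999509e-01 -7.24041488e-04 -6.77006006e-04 -5.78588551e-04]
 [ 4.27046497e-04 -3.01667842e-01  9.53412991e-01 -1.97022590e-01]
 [ 0.00000000e+00  0.00000000e+00  0.00000000e+00  1.00000000e+00]] 64.5888137615256 310.5689192581129 194.44539805359005
```

```bash
cat > plan.py <<'E'
from crate import *
import json
from scipy.spatial.transform import Rotation as Ro
def start():
    c,s=np.cos(1.2590),np.sin(1.2590)
    return np.array([.199,.619,.188]),np.array([[-s,c,0],[c,s,0],[0,0,-1.]])
def cmd():
    try:
        d=json.load(open('cmd.json')); return np.array(d['p']),np.array(d['R'])
    except FileNotFoundError: return start()
def down(psi): c,s=np.cos(psi),np.sin(psi); return np.array([[-s,c,0],[c,s,0],[0,0,-1.]])
def tilt(psi): F=frame(psi); return np.stack([F[:,1],F[:,0],-F[:,2]],1)
def plan(wps):
    """wps: list of (pos,R); prints rows relative to commanded pose, stores last as new command"""
    p,R=cmd()
    for q,Q in wps:
        s=(R.T@(np.array(q)-p)/.4).round(3); d=(Ro.from_matrix(R.T@Q).as_rotvec()/2).round(3)
        print('slide',s.tolist(),'dr',d.tolist(),'mm',round(np.linalg.norm(s)*400),'deg',round(np.degrees(np.linalg.norm(d)*2),1))
    json.dump(dict(p=(p+R@s*.4).tolist(),R=(R@Ro.from_rotvec(d*2).as_matrix()).tolist()),open('cmd.json','w'))
E
python3 - <<'E'
from plan import *
plan([((.43,.114,.27),down(-.267))])
E
```

```text
slide [-0.937, -1.024, -0.205] dr [0.0, 0.0, 0.763] mm 561 deg 87.4
```

```bash
rm cmd.json
python3 - <<'E'
from plan import *
p,R=start(); s=np.array([-.937,-1,-.205])
t=p+R@s*.4; print(t)
plan([(t,down(-.267))])
E
```

```text
[0.43302112 0.12330942 0.27      ]
slide [-0.937, -1.0, -0.205] dr [0.0, 0.0, 0.763] mm 554 deg 87.4
```

Call:
{"method": "arm_command", "body": {"targets": [{"slide": [-0.1,-0.1,-0.205],"dr": [0,0,0.1],"gripper": 0.3},{"slide": [-0.937,-1.0,-0.205],"dr": [0,0,0.763],"gripper": 0.3},{"slide": [-0.937,-1.0,-0.205],"dr": [0,0,0.763],"gripper": 0.3},{"slide": [-0.937,-1.0,-0.205],"dr": [0,0,0.763],"gripper": 0.3},{"slide": [-0.937,-1.0,-0.205],"dr": [0,0,0.763],"gripper": 0.3},{"slide": [-0.937,-1.0,-0.205],"dr": [0,0,0.763],"gripper": 0.3},{"slide": [-0.937,-1.0,-0.205],"dr": [0,0,0.763],"gripper": 0.3},{"slide": [-0.937,-1.0,-0.205],"dr": [0,0,0.763],"gripper": 0.3},{"slide": [-0.937,-1.0,-0.205],"dr": [0,0,0.763],"gripper": 0.3},{"slide": [-0.937,-1.0,-0.205],"dr": [0,0,0.763],"gripper": 0.3},{"slide": [-0.937,-1.0,-0.205],"dr": [0,0,0.763],"gripper": 0.3},{"slide": [-0.937,-1.0,-0.205],"dr": [0,0,0.763],"gripper": 0.3}], "newtons": 15}}

```text
time: 1.65
position: [0.4326, 0.1249, 0.27]
orientation: [[0.261, 0.965, -0.001], [0.965, -0.261, 0.0], [-0.0, -0.001, -1.0]]
contact_force: [0.0, -0.1, -0.5]
gripper_width: 0.701
finger_force: 0.0
```

Run:
```python
from plan import *
im=grab('wrist'); im=load('wrist'); cv2.imwrite('pics/w1.png',im['color'][:,:,::-1])
W=world(im,*np.meshgrid(np.arange(640),np.arange(400)));ok=im['z_map']>.12
for c in ((.43,.1125),(.551,.241),(.341,.1015)):
    for lo,hi,r0 in ((.03,.15,.024),(.155,.161,None),(.166,.18,None)):
        m=ok&(np.hypot(W[:,:,0]-c[0],W[:,:,1]-c[1])<.035)&(W[:,:,2]>lo)&(W[:,:,2]<hi);P=W[m]
        if len(P)<40: continue
        if r0:
            r=least_squares(lambda q:np.hypot(P[:,0]-q[0],P[:,1]-q[1])-r0,c,loss='soft_l1',f_scale=.002); print(c,'side',r.x.round(4),len(P))
        else: print(c,lo,((P.max(0)+P.min(0))/2).round(4),np.ptp(P,0).round(4),len(P))
```

```text
(0.43, 0.1125) side [0.4304 0.1126] 638
(0.43, 0.1125) 0.155 [0.4303 0.1131 0.1581] [0.0475 0.0473 0.0058] 819
(0.43, 0.1125) 0.166 [0.4305 0.1133 0.1704] [0.0273 0.0275 0.0086] 632
(0.551, 0.241) side [0.554  0.2408] 1043
(0.551, 0.241) 0.155 [0.5536 0.2389 0.158 ] [0.0476 0.0437 0.006 ] 1020
(0.551, 0.241) 0.166 [0.5534 0.2408 0.1705] [0.0278 0.0277 0.009 ] 1037
(0.341, 0.1015) side [0.3416 0.1023] 1168
(0.341, 0.1015) 0.155 [0.3423 0.1033 0.158 ] [0.0473 0.0463 0.0059] 653
(0.341, 0.1015) 0.166 [0.3421 0.103  0.1703] [0.0273 0.0275 0.0086] 587
```

View pics/w1.png

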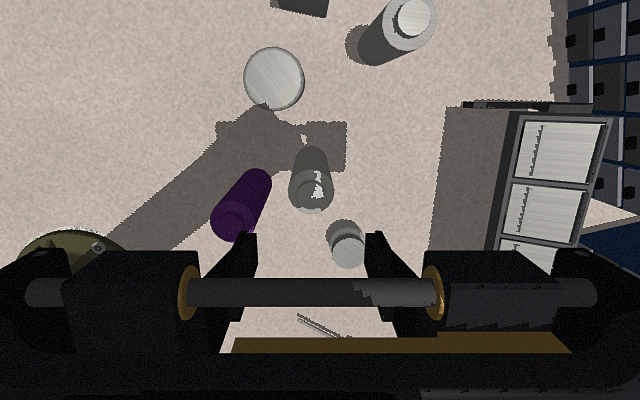

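The wrist view shows can A at about (345,245) between the fingers, the purple can at (240,205), can B at (410,20) and the crate on the right. The measured tops and radii match the given sizes. Descending and gripping A.

Run:
```python
from plan import *
plan([((.4304,.1128,.26),down(-.267)),((.4304,.1128,.122),down(-.267))])
```

```text
slide [-0.027, 0.001, 0.025] dr [0.0, 0.0, -0.0] mm 15 deg 0.0
slide [-0.027, 0.001, 0.37] dr [0.0, 0.0, -0.0] mm 148 deg 0.0
```

Call:
{"method": "arm_command", "body": {"targets": [{"slide": [-0.027,0.001,0.025],"dr": [0,0,0],"gripper": 0.3},{"slide": [-0.027,0.001,0.1],"dr": [0,0,0],"gripper": 0.3},{"slide": [-0.027,0.001,0.2],"dr": [0,0,0],"gripper": 0.3},{"slide": [-0.027,0.001,0.3],"dr": [0,0,0],"gripper": 0.3},{"slide": [-0.027,0.001,0.37],"dr": [0,0,0],"gripper": 0.3},{"slide": [-0.027,0.001,0.37],"dr": [0,0,0],"gripper": 0.3},{"slide": [-0.027,0.001,0.37],"dr": [0,0,0],"gripper": 0.6},{"slide": [-0.027,0.001,0.37],"dr": [0,0,0],"gripper": 0.6},{"slide": [-0.027,0.001,0.37],"dr": [0,0,0],"gripper": 0.6},{"slide": [-0.027,0.001,0.37],"dr": [0,0,0],"gripper": 0.6}], "newtons": 25}}

```text
time: 2.95
position: [0.4334, 0.1138, 0.1258]
orientation: [[0.264, 0.965, 0.005], [0.965, -0.264, 0.003], [0.005, 0.004, -1.0]]
contact_force: [-2.0, 1.2, 12.9]
gripper_width: 0.419
finger_force: 9.2
```

Run:
```python
from plan import *
im=grab('wrist'); im=load('wrist')
print({k:v for k,v in sensors.read_state().items() if k in('position','contact_force','gripper_width','finger_force','time','moment')})
s=grab('side')
a=cv2.resize(im['color'][100:340,160:480],(480,360)); b=cv2.resize(s['color'][90:270,150:390],(480,360),interpolation=cv2.INTER_CUBIC)
cv2.imwrite('pics/w2.png',np.vstack([a,b])[:600,:,::-1] if 0 else cv2.resize(np.hstack([a,b]),(800,300))[:,:,::-1])
```

```text
{'time': 3.0, 'position': array([0.43354803, 0.11383475, 0.12589836]), 'contact_force': array([-1.90973954, -0.32421315, 13.00290361]), 'moment': array([-0.04425035,  0.41129993,  0.00435972]), 'finger_force': 9.120108405008978, 'gripper_width': 0.41240956645005106}
```

View pics/w2.png

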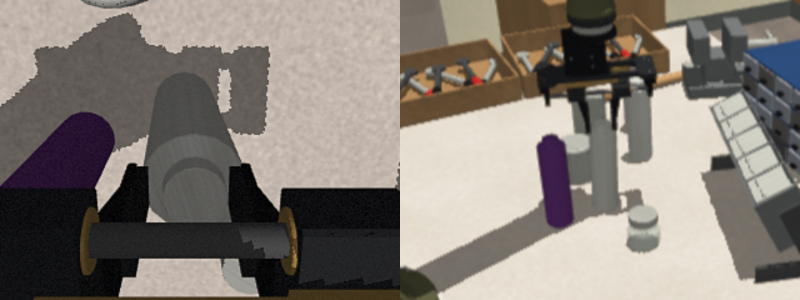

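The picture shows can A still upright. The fingers look closed to about 36 mm, narrower than the can, with a 13 N upward force. I'll measure where the can and the fingers actually are.

Run:
```python
from plan import *
for n in ('wrist','side'):
    im=load(n);W=world(im,*np.meshgrid(np.arange(640),np.arange(400)));ok=im['z_map']>.05
    for lo,hi in ((.02,.07),(.07,.105),(.155,.161),(.166,.18)):
        m=ok&(np.hypot(W[:,:,0]-.43,W[:,:,1]-.113)<.04)&(W[:,:,2]>lo)&(W[:,:,2]<hi);P=W[m]
        if len(P)<30: continue
        r=least_squares(lambda q:np.hypot(P[:,0]-q[0],P[:,1]-q[1])-.024,(.43,.113),loss='soft_l1',f_scale=.002); print(n,lo,r.x.round(4),len(P),'bbox',P.min(0).round(4),P.max(0).round(4))
im=load('wrist');W=world(im,*np.meshgrid(np.arange(640),np.arange(400)))
L=(W-im['tp'])@im['to']
# dark finger pixels: tool-frame extents
dark=(im['color'].max(2)<45)
for zlo,zhi in ((-.075,-.05),(-.05,-.03),(-.03,-.01),(-.01,.01)):
    m=dark&(L[:,:,2]>zlo)&(L[:,:,2]<zhi)&(abs(L[:,:,1])<.07)&(abs(L[:,:,0])<.06)
    for s in (1,-1):
        P=L[m&(s*L[:,:,1]>0)]
        if len(P): print(zlo,s,len(P),P.min(0).round(4),P.max(0).round(4))
```

```text
wrist 0.02 [0.4321 0.1126] 504 bbox [0.4093 0.117  0.02  ] [0.4562 0.137  0.07  ]
wrist 0.07 [0.4337 0.1125] 554 bbox [0.4118 0.1166 0.0701] [0.4576 0.1369 0.105 ]
wrist 0.155 [0.4355 0.1099] 1480 bbox [0.4121 0.0901 0.155 ] [0.4624 0.1369 0.161 ]
wrist 0.166 [0.4221 0.1012] 2709 bbox [0.4107 0.0989 0.166 ] [0.463  0.1308 0.18  ]
side 0.02 [0.4314 0.1147] 225 bbox [0.4065 0.0871 0.0202] [0.4513 0.118  0.07  ]
side 0.07 [0.4332 0.1147] 174 bbox [0.4079 0.086  0.07  ] [0.456  0.1207 0.1049]
side 0.155 [0.4346 0.1162] 41 bbox [0.4121 0.0888 0.155 ] [0.4557 0.1281 0.161 ]
side 0.166 [0.4289 0.126 ] 86 bbox [0.405  0.0943 0.1664] [0.4559 0.1267 0.1798]
-0.075 1 721 [-0.0091  0.019  -0.0748] [ 0.0112  0.0314 -0.0501]
-0.075 -1 717 [-0.0084 -0.0295 -0.075 ] [ 0.0114 -0.0171 -0.05  ]
-0.05 1 299 [-0.0099  0.019  -0.0499] [ 0.0112  0.0279 -0.0347]
-0.05 -1 296 [-0.0095 -0.026  -0.05  ] [ 0.0111 -0.0171 -0.0342]
-0.01 -1 23 [-0.0237 -0.0699 -0.0066] [-0.0165 -0.0639  0.0079]
```

The fingers end about 36 mm short of the reported TCP. They were resting on the can's shoulder (z 0.158), so nothing is gripped. I'll open, rise and measure the true finger geometry.

Run:
```python
from plan import *
plan([((.4304,.1128,.180),down(-.267))])
```

```text
slide [-0.0, -0.0, -0.145] dr [0.0, 0.0, -0.0] mm 58 deg 0.0
```

Call:
{"method": "arm_command", "body": {"targets": [{"slide": [0,0,-0.01],"dr": [0,0,0],"gripper": 0.45},{"slide": [0,0,-0.02],"dr": [0,0,0],"gripper": 0.45},{"slide": [0,0,-0.06],"dr": [0,0,0],"gripper": 0.45},{"slide": [0,0,-0.145],"dr": [0,0,0],"gripper": 0.45},{"slide": [0,0,-0.145],"dr": [0,0,0],"gripper": 0.45},{"slide": [0,0,-0.145],"dr": [0,0,0],"gripper": 0.45}]}}

```text
time: 3.8
position: [0.4309, 0.1124, 0.1805]
orientation: [[0.264, 0.965, 0.0], [0.965, -0.264, 0.0], [0.0, 0.0, -1.0]]
contact_force: [-0.2, 0.2, 0.0]
gripper_width: 0.551
finger_force: 0.0
```

Run:
```python
from plan import *
print({k:v for k,v in sensors.read_state().items() if k in('position','contact_force','gripper_width','time')})
grab('wrist');im=load('wrist');W=world(im,*np.meshgrid(np.arange(640),np.arange(400)))
L=(W-im['tp'])@im['to']
for s in (1,-1):
  for zlo in np.arange(-.12,.005,.01):
    P=L[(im['z_map']>.03)&(L[:,:,2]>zlo)&(L[:,:,2]<zlo+.01)&(s*L[:,:,1]>0.015)&(s*L[:,:,1]<0.07)&(abs(L[:,:,0])<.02)]
    if len(P)>3: print(s,zlo.round(3),len(P),P.min(0).round(4),P.max(0).round(4))
ok=im['z_map']>.05
for lo,hi in ((.03,.15),(.155,.161),(.166,.18)):
        P=W[ok&(np.hypot(W[:,:,0]-.43,W[:,:,1]-.113)<.032)&(W[:,:,2]>lo)&(W[:,:,2]<hi)]
        if len(P): print(lo,len(P),P.min(0).round(4),P.max(0).round(4),((P.min(0)+P.max(0))/2).round(4))
a=im['color'][60:360,100:520]; cv2.imwrite('pics/w3.png',cv2.resize(a,(700,500))[:,:,::-1])
```

```text
{'time': 3.8, 'position': array([0.43091742, 0.11244577, 0.180487  ]), 'contact_force': array([-0.22793578,  0.16704267,  0.03808544]), 'gripper_width': 0.5506286161551477}
1 -0.12 282 [ 0.0054  0.0291 -0.1199] [ 0.0199  0.0302 -0.11  ]
1 -0.11 270 [-0.0034  0.0292 -0.1099] [ 0.0162  0.0306 -0.1   ]
1 -0.1 219 [-0.0117  0.0292 -0.0999] [ 0.0089  0.0301 -0.09  ]
1 -0.09 360 [-0.0119  0.0247 -0.0898] [ 0.0116  0.0382 -0.0801]
1 -0.08 409 [-0.0107  0.0246 -0.08  ] [ 0.0111  0.039  -0.07  ]
1 -0.07 302 [-0.0032  0.0249 -0.0699] [ 0.0111  0.0364 -0.06  ]
1 -0.06 289 [-0.0092  0.0246 -0.06  ] [ 0.011   0.0341 -0.05  ]
1 -0.05 237 [-0.01    0.0246 -0.0499] [ 0.011   0.0339 -0.04  ]
1 -0.04 107 [-0.0101  0.0247 -0.0399] [ 0.0108  0.0338 -0.0338]
-1 -0.12 284 [ 0.0054 -0.0282 -0.12  ] [ 0.0195 -0.0272 -0.11  ]
-1 -0.11 256 [-0.0029 -0.0288 -0.11  ] [ 0.0163 -0.0273 -0.1001]
-1 -0.1 224 [-0.012  -0.0282 -0.1   ] [ 0.0086 -0.0273 -0.09  ]
-1 -0.09 362 [-0.0118 -0.0364 -0.09  ] [ 0.0114 -0.0227 -0.08  ]
-1 -0.08 399 [-0.0102 -0.037  -0.08  ] [ 0.0115 -0.0227 -0.07  ]
-1 -0.07 312 [-0.0033 -0.0353 -0.0699] [ 0.0112 -0.0229 -0.06  ]
-1 -0.06 287 [-0.0085 -0.0321 -0.06  ] [ 0.0113 -0.0227 -0.05  ]
-1 -0.05 237 [-0.0102 -0.032  -0.05  ] [ 0.0112 -0.0228 -0.04  ]
-1 -0.04 109 [-0.0099 -0.0319 -0.04  ] [ 0.0111 -0.0228 -0.0339]
-1 -0.0 30 [-0.0044 -0.0168  0.0069] [ 0.0066 -0.0152  0.01  ]
0.03 1214 [0.4114 0.1086 0.0301] [0.4536 0.1374 0.15  ] [0.4325 0.123  0.0901]
0.155 1392 [0.4046 0.0897 0.155 ] [0.4519 0.1372 0.161 ] [0.4282 0.1135 0.158 ]
0.166 1246 [0.4146 0.0997 0.166 ] [0.4418 0.1272 0.175 ] [0.4282 0.1135 0.1705]
```

View pics/w3.png

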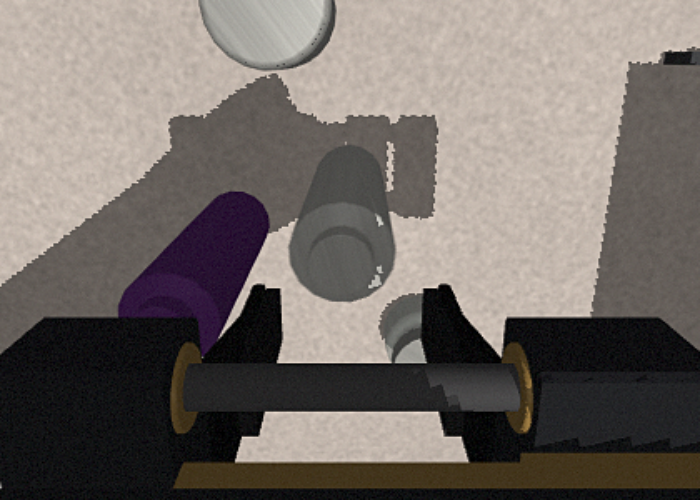

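This shows the fingertips level with the can top, ending at tool z = −34 mm, and can A upright at (0.428, 0.1135). I'll use an effective tip offset of −34 mm and go down again.

Run:
```python
from plan import *
plan([((.4274,.1135,.17),down(-.267)),((.4274,.1135,.087),down(-.267))])
```

```text
slide [-0.0, -0.008, 0.025] dr [0.0, 0.0, -0.0] mm 10 deg 0.0
slide [-0.0, -0.008, 0.233] dr [0.0, 0.0, -0.0] mm 93 deg 0.0
```

Call:
{"method": "arm_command", "body": {"targets": [{"slide": [0.005,-0.008,0.025],"dr": [0,0,0],"gripper": 0.25},{"slide": [0.005,-0.008,0.025],"dr": [0,0,0],"gripper": 0.25},{"slide": [0.005,-0.008,0.025],"dr": [0,0,0],"gripper": 0.25},{"slide": [0.005,-0.008,0.12],"dr": [0,0,0],"gripper": 0.25},{"slide": [0.005,-0.008,0.2],"dr": [0,0,0],"gripper": 0.25},{"slide": [0.005,-0.008,0.232],"dr": [0,0,0],"gripper": 0.25},{"slide": [0.005,-0.008,0.232],"dr": [0,0,0],"gripper": 0.25},{"slide": [0.005,-0.008,0.232],"dr": [0,0,0],"gripper": 1},{"slide": [0.005,-0.008,0.232],"dr": [0,0,0],"gripper": 1},{"slide": [0.005,-0.008,0.232],"dr": [0,0,0],"gripper": 1},{"slide": [0.005,-0.008,0.232],"dr": [0,0,0],"gripper": 1}], "newtons": 25}}

```text
time: 5.22
position: [0.4294, 0.1156, 0.0885]
orientation: [[0.264, 0.965, 0.002], [0.965, -0.264, 0.001], [0.001, 0.002, -1.0]]
contact_force: [0.4, 0.0, 3.4]
gripper_width: 0.545
finger_force: 25.0
```

```bash
cat >> plan.py <<'E'
CR=(-.267,.680,-.0445); FOOT=.0885
def pose(cell,h,x=-.003,cr=None,foot=None,dy=0):
    """TCP pose with can foot h above rim plane in cell"""
    cr=cr or CR; F=frame(cr[0])
    return np.array([cr[1],cr[2],.065])+F@np.array([x,.128-.064*cell+dy,.104+h+(foot or FOOT)]),tilt(cr[0])
E
python3 - <<'E'
from plan import *
d=json.load(open('cmd.json'));R=np.array(d['R']);d['p']=(np.array(d['p'])+R@np.array([.005,0,-.001])*.4).tolist();json.dump(d,open('cmd.json','w'))
p,R=cmd();print(p)
t,Q=pose(0,.04);print(t)
plan([(p+[0,0,.1],down(-.267)),(t,Q)])
E
```

```text
[0.42799855 0.11555998 0.0872    ]
[0.61286065 0.10656676 0.2726545 ]
slide [0.0, 0.0, -0.25] dr [0.0, 0.0, -0.0] mm 100 deg 0.0
slide [0.1, 0.452, -0.464] dr [-0.227, 0.0, -0.0] mm 262 deg 26.0
```

Call:
{"method": "arm_command", "body": {"targets": [{"slide": [0,0,-0.05],"dr": [0,0,0],"gripper": 1},{"slide": [0,0,-0.2],"dr": [0,0,0],"gripper": 1},{"slide": [0,0,-0.35],"dr": [0,0,0],"gripper": 1},{"slide": [0.02,0.1,-0.464],"dr": [-0.06,0,0],"gripper": 1},{"slide": [0.05,0.22,-0.464],"dr": [-0.14,0,0],"gripper": 1},{"slide": [0.08,0.34,-0.464],"dr": [-0.2,0,0],"gripper": 1},{"slide": [0.1,0.452,-0.464],"dr": [-0.227,0,0],"gripper": 1},{"slide": [0.1,0.452,-0.464],"dr": [-0.227,0,0],"gripper": 1},{"slide": [0.1,0.452,-0.464],"dr": [-0.227,0,0],"gripper": 1},{"slide": [0.1,0.452,-0.464],"dr": [-0.227,0,0],"gripper": 1}]}}

```text
time: 6.48
position: [0.6127, 0.1062, 0.273]
orientation: [[0.264, 0.867, 0.422], [0.965, -0.237, -0.115], [0.0, 0.438, -0.899]]
contact_force: [0.2, 0.4, -1.8]
gripper_width: 0.541
finger_force: 25.0
```

Run:
```python
from plan import *
print({k:v for k,v in sensors.read_state().items() if k in('position','orientation','joints','contact_force','gripper_width','time')}, cmd()[0])
grab('wrist');grab('top');im=load('wrist');print(fit(im,CR))
fit(load('top'),CR)
b=load('top')['color'][105:275,180:390]
cv2.imwrite('pics/w4.png',np.hstack([cv2.resize(im['color'],(400,250)),cv2.resize(b,(400,324))[:250]])[:,:,::-1])
```

```text
{'time': 6.475, 'joints': array([-0.78584413, -0.10584756,  0.36948566,  1.82459109,  0.36052441,
        1.07914345, -0.79557895]), 'position': array([0.61269261, 0.10624734, 0.27296678]), 'orientation': array([[ 2.63650455e-01,  8.67279579e-01,  4.22273099e-01],
       [ 9.64618279e-01, -2.37098139e-01, -1.15308492e-01],
       [ 1.15465612e-04,  4.37733486e-01, -8.99104767e-01]]), 'contact_force': array([ 0.16583836,  0.38977759, -1.79351963]), 'gripper_width': 0.5406039921546935} [0.61294578 0.10644057 0.2728    ]
psi,x,y [-0.2737  0.691  -0.0052] npts 2783 y [-0.121  0.121] x [-0.0337  0.038 ] std 0.0013 tilt 26.66 yaw -15.72
[-0.27368326  0.69101428 -0.00519309]
psi,x,y [-0.2694  0.6813 -0.0476] npts 2418 y [-0.1585  0.1585] x [-0.0372  0.0346] std 0.0023 tilt 26.53 yaw -15.48
```

View pics/w4.png

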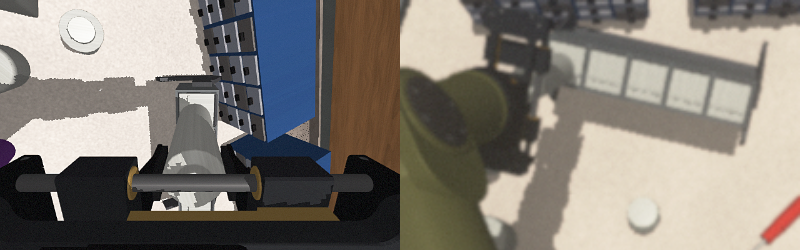

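The wrist view shows the can held straight above the crate's left end with cell 0 visible behind it. The top view shows the row clear. The combined crate estimate is psi −0.27, x 0.6813, y −0.0447. I'll probe cell 0.

```bash
sed -i 's/^CR=.*/CR=(-.270,.6813,-.0447); FOOT=.0885/; s/dy=0)/dy=.0023)/; s/x=-.003,cr/x=-.0035,cr/' plan.py
cat > st.py <<'E'
from plan import *
def depth(cell):
    s=sensors.read_state();F=frame(CR[0])
    f=s['position']+s['orientation'][:,2]*FOOT
    l=F.T@(f-np.array([CR[1],CR[2],.065])); fc=F.T@s['contact_force']
    print('t',round(s['time'],2),'foot crate mm',((l-[0,.128-.064*cell,.104])*1000).round(1),'F crate',fc.round(1),'grip',s['gripper_width'].round(3),s['finger_force'].round(1))
E
python3 - <<'E'
from st import *
depth(0)
plan([pose(0,.006),pose(0,-.002),pose(0,-.005),pose(0,-.008)])
E
```

```text
Traceback (most recent call last):
  File "st.py", line 6, in depth
    print('t',round(s['time'],2),'foot crate mm',((l-[0,.128-.064*cell,.104])*1000).round(1),'F crate',fc.round(1),'grip',s['gripper_width'].round(3),s['finger_force'].round(1))
                                                                                                                          ^^^^^^^^^^^^^^^^^^^^^^^^
AttributeError: 'float' object has no attribute 'round'
```

```bash
sed -i "s/s\['gripper_width'\].round(3),s\['finger_force'\].round(1)/round(s['gripper_width'],3),round(s['finger_force'],1)/" st.py
python3 - <<'E'
from st import *
depth(0)
plan([pose(0,.006),pose(0,-.002),pose(0,-.005),pose(0,-.008)])
E
```

```text
t 6.58 foot crate mm [-4.1 -0.5 41.3] F crate [-1.7 -0.4 -2.5] grip 0.547 25.0
slide [0.007, 0.002, 0.087] dr [0.0, -0.001, 0.001] mm 35 deg 0.2
slide [0.007, 0.002, 0.107] dr [0.0, -0.001, 0.001] mm 43 deg 0.2
slide [0.007, 0.002, 0.115] dr [0.0, -0.001, 0.001] mm 46 deg 0.2
slide [0.007, 0.002, 0.122] dr [0.0, -0.001, 0.001] mm 49 deg 0.2
```

Call:
{"method": "arm_command", "body": {"targets": [{"slide": [0.007,0.002,0.05],"dr": [0,-0.001,0.001],"gripper": 1},{"slide": [0.007,0.002,0.087],"dr": [0,-0.001,0.001],"gripper": 1},{"slide": [0.007,0.002,0.097],"dr": [0,-0.001,0.001],"gripper": 1},{"slide": [0.007,0.002,0.107],"dr": [0,-0.001,0.001],"gripper": 1},{"slide": [0.007,0.002,0.115],"dr": [0,-0.001,0.001],"gripper": 1},{"slide": [0.007,0.002,0.122],"dr": [0,-0.001,0.001],"gripper": 1},{"slide": [0.007,0.002,0.122],"dr": [0,-0.001,0.001],"gripper": 1}]}}

```text
time: 7.45
position: [0.6355, 0.1031, 0.2298]
orientation: [[0.266, 0.866, 0.423], [0.964, -0.239, -0.117], [-0.001, 0.439, -0.899]]
contact_force: [0.0, -0.1, -1.7]
gripper_width: 0.545
finger_force: 25.0
```

Run:
```python
from st import *
depth(0)
plan([pose(0,.010),pose(0.6,.015),pose(1,.006),pose(1,-.002),pose(1,-.005),pose(1,-.008)])
```

```text
t 7.45 foot crate mm [-2.8  2.2 -7.8] F crate [-0.7 -0.1 -1.5] grip 0.545 25.0
slide [-0.0, 0.0, -0.045] dr [0.0, 0.0, 0.0] mm 18 deg 0.0
slide [-0.096, 0.0, -0.057] dr [0.0, 0.0, 0.0] mm 45 deg 0.0
slide [-0.16, 0.0, -0.035] dr [0.0, 0.0, 0.0] mm 66 deg 0.0
slide [-0.16, 0.0, -0.015] dr [0.0, 0.0, 0.0] mm 64 deg 0.0
slide [-0.16, 0.0, -0.007] dr [0.0, 0.0, 0.0] mm 64 deg 0.0
slide [-0.16, 0.0, 0.0] dr [0.0, 0.0, 0.0] mm 64 deg 0.0
```

Run:
```python
from plan import *
p,R=pose(0,-.008); json.dump(dict(p=p.tolist(),R=R.tolist()),open('cmd.json','w'))
plan([pose(0,-.014)])
```

```text
slide [0.0, 0.0, 0.015] dr [0.0, 0.0, 0.0] mm 6 deg 0.0
```

Call:
{"method": "arm_command", "body": {"targets": [{"slide": [0,0,0.005],"dr": [0,0,0],"gripper": 1},{"slide": [0,0,0.01],"dr": [0,0,0],"gripper": 1},{"slide": [0,0,0.015],"dr": [0,0,0],"gripper": 1},{"slide": [0,0,0.015],"dr": [0,0,0],"gripper": 1}]}}

```text
time: 7.95
position: [0.6378, 0.1023, 0.2239]
orientation: [[0.266, 0.867, 0.422], [0.964, -0.239, -0.118], [-0.001, 0.438, -0.899]]
contact_force: [-0.7, 1.3, -2.5]
gripper_width: 0.541
finger_force: 25.0
```

Run:
```python
from st import *
depth(0)
plan([pose(0,-.096)])
```

```text
t 7.95 foot crate mm [ -3.3   1.9 -14.1] F crate [-1.9  1.  -1.8] grip 0.541 25.0
slide [0.0, 0.0, 0.205] dr [0.0, 0.0, 0.0] mm 82 deg 0.0
```

No hard stop at 14 mm, so cell 0 is empty. Continuing down.

Call:
{"method": "arm_command", "body": {"targets": [{"slide": [0,0,0.02],"dr": [0,0,0],"gripper": 1},{"slide": [0,0,0.035],"dr": [0,0,0],"gripper": 1},{"slide": [0,0,0.05],"dr": [0,0,0],"gripper": 1},{"slide": [0,0,0.065],"dr": [0,0,0],"gripper": 1},{"slide": [0,0,0.08],"dr": [0,0,0],"gripper": 1},{"slide": [0,0,0.095],"dr": [0,0,0],"gripper": 1},{"slide": [0,0,0.11],"dr": [0,0,0],"gripper": 1},{"slide": [0,0,0.12],"dr": [0,0,0],"gripper": 1}]}}

```text
time: 8.95
position: [0.658, 0.0964, 0.1802]
orientation: [[0.267, 0.867, 0.422], [0.964, -0.239, -0.118], [-0.002, 0.438, -0.899]]
contact_force: [-0.9, 0.7, -3.5]
gripper_width: 0.539
finger_force: 25.0
```

Run:
```python
from st import *
depth(0)
p,R=cmd(); F=frame(CR[0]); p=p+F[:,2]*.034; json.dump(dict(p=p.tolist(),R=R.tolist()),open('cmd.json','w'))
plan([pose(0,-.099)])
```

```text
t 8.95 foot crate mm [ -3.5   1.7 -62.6] F crate [-2.5  0.4 -2.6] grip 0.539 25.0
slide [-0.0, -0.0, 0.093] dr [0.0, 0.0, 0.0] mm 37 deg 0.0
```

Call:
{"method": "arm_command", "body": {"targets": [{"slide": [0,0,0.015],"dr": [0,0,0],"gripper": 1},{"slide": [0,0,0.03],"dr": [0,0,0],"gripper": 1},{"slide": [0,0,0.045],"dr": [0,0,0],"gripper": 1},{"slide": [0,0,0.06],"dr": [0,0,0],"gripper": 1},{"slide": [0,0,0.075],"dr": [0,0,0],"gripper": 1},{"slide": [0,0,0.085],"dr": [0,0,0],"gripper": 1},{"slide": [0,0,0.093],"dr": [0,0,0],"gripper": 1},{"slide": [0,0,0.093],"dr": [0,0,0],"gripper": 1}]}}

```text
time: 9.95
position: [0.6739, 0.0922, 0.1474]
orientation: [[0.266, 0.866, 0.422], [0.964, -0.239, -0.118], [-0.001, 0.438, -0.899]]
contact_force: [-0.6, 0.9, -2.4]
gripper_width: 0.54
finger_force: 25.0
```

Run:
```python
from st import *
depth(0)
```

```text
t 9.95 foot crate mm [ -3.1   1.8 -99.3] F crate [-1.8  0.7 -1.9] grip 0.54 25.0
```

Call:
{"method": "arm_command", "body": {"targets": [{"slide": [0,0,0.004],"dr": [0,0,0],"gripper": 1},{"slide": [0,0,0.008],"dr": [0,0,0],"gripper": 1},{"slide": [0,0,0.008],"dr": [0,0,0],"gripper": 1}]}}

```text
time: 10.32
position: [0.6754, 0.0928, 0.1472]
orientation: [[0.266, 0.866, 0.423], [0.964, -0.24, -0.116], [0.001, 0.439, -0.899]]
contact_force: [-10.1, 0.8, 11.1]
gripper_width: 0.545
finger_force: 25.0
```

Run:
```python
from st import *
depth(0)
```

```text
t 10.32 foot crate mm [  -2.     3.1 -100.1] F crate [-4.1 -1.9 14.4] grip 0.545 25.0
```

The floor was reached at −100 mm with 14 N. Releasing and backing out along the axis.

Call:
{"method": "arm_command", "body": {"targets": [{"slide": [0,0,-0.005],"dr": [0,0,0],"gripper": 1},{"slide": [0,0,-0.006],"dr": [0,0,0],"gripper": 0.2},{"slide": [0,0,-0.006],"dr": [0,0,0],"gripper": 0.2},{"slide": [0,0,-0.006],"dr": [0,0,0],"gripper": 0.2},{"slide": [0,0,-0.05],"dr": [0,0,0],"gripper": 0.2},{"slide": [0,0,-0.12],"dr": [0,0,0],"gripper": 0.2},{"slide": [0,0,-0.2],"dr": [0,0,0],"gripper": 0.2},{"slide": [0,0,-0.28],"dr": [0,0,0],"gripper": 0.2},{"slide": [0,0,-0.28],"dr": [0,0,0],"gripper": 0.2}]}}

```text
time: 11.45
position: [0.6292, 0.1065, 0.2501]
orientation: [[0.265, 0.864, 0.428], [0.964, -0.239, -0.113], [0.005, 0.443, -0.896]]
contact_force: [0.6, 0.7, 0.0]
gripper_width: 0.802
finger_force: 0.0
```

Run:
```python
from st import *
depth(0)
grab('wrist');im=load('wrist');W=world(im,*np.meshgrid(np.arange(640),np.arange(400)));F=frame(CR[0])
L=(W-np.array([CR[1],CR[2],.065]))@F-[0,.128,.104]
m=(im['z_map']>.05)&(abs(L[:,:,0])<.03)&(abs(L[:,:,1])<.03)
for lo,hi in ((.03,.05),(.054,.061),(.066,.08)):
    P=L[m&(L[:,:,2]>lo)&(L[:,:,2]<hi)]
    if len(P):print(lo,len(P),P.min(0).round(4),P.max(0).round(4),np.median(P[:,2]))
# command state
p,R=pose(0,-.099+.112-.0032); json.dump(dict(p=p.tolist(),R=R.tolist()),open('cmd.json','w'))
s=sensors.read_state();print(p,s['position'])
# target: above can B
b=np.array([.5538,.2408])
P1=p+[-.05,0,.08]
for y in (-.267,-.0,-.5): pass
plan([((*(b-[.001,0]),.26),down(-.267))])
```

```text
t 11.45 foot crate mm [ 0.2  4.3 13.5] F crate [ 0.3  0.8 -0.2] grip 0.802 0.0
0.03 275 [-0.0294  0.0028  0.0301] [0.0151 0.0243 0.05  ] 0.040336006436609936
0.054 1063 [-0.0299 -0.0227  0.054 ] [0.0138 0.0244 0.061 ] 0.05977957320720566
0.066 1034 [-0.0239 -0.0135  0.0661] [0.0031 0.0143 0.0751] 0.07285517049564609
[0.6275537  0.10537283 0.24529174] [0.62857158 0.10571732 0.24774939]
slide [0.276, -0.227, -0.152] dr [0.227, 0.0, -0.001] mm 155 deg 26.0
```

Can A stands 72.8 mm out of the rim, so it is fully seated. Now to can B.

Call:
{"method": "arm_command", "body": {"targets": [{"slide": [0.1,-0.08,-0.152],"dr": [0.06,0,0],"gripper": 0.2},{"slide": [0.2,-0.16,-0.152],"dr": [0.14,0,0],"gripper": 0.2},{"slide": [0.276,-0.227,-0.152],"dr": [0.227,0,-0.001],"gripper": 0.2},{"slide": [0.276,-0.227,-0.152],"dr": [0.227,0,-0.001],"gripper": 0.2},{"slide": [0.276,-0.227,-0.152],"dr": [0.227,0,-0.001],"gripper": 0.2},{"slide": [0.276,-0.227,-0.152],"dr": [0.227,0,-0.001],"gripper": 0.2}]}}

```text
time: 12.25
position: [0.5531, 0.239, 0.2612]
orientation: [[0.266, 0.964, 0.002], [0.964, -0.266, -0.001], [-0.0, 0.002, -1.0]]
contact_force: [0.4, -0.9, 0.4]
gripper_width: 0.803
finger_force: 0.0
```

Run:
```python
from plan import *
s=sensors.read_state();print(s['position'],s['orientation'][:,2],cmd()[0])
grab('wrist');im=load('wrist');W=world(im,*np.meshgrid(np.arange(640),np.arange(400)));ok=im['z_map']>.1
for lo,hi in ((.155,.161),(.166,.18)):
    P=W[ok&(np.hypot(W[:,:,0]-.5538,W[:,:,1]-.2408)<.035)&(W[:,:,2]>lo)&(W[:,:,2]<hi)]
    print(lo,len(P),((P.min(0)+P.max(0))/2).round(4),np.ptp(P,0).round(4))
c=(P.min(0)+P.max(0))/2
t=(c[0]-.001,c[1],.087); plan([(t,down(-.267))])
```

```text
[0.55308521 0.23898093 0.2612134 ] [ 1.58570547e-03 -5.96439474e-04 -9.99998565e-01] [0.55265967 0.24065041 0.26013431]
0.155 870 [0.5537 0.2412 0.158 ] [0.047  0.0474 0.0059]
0.166 691 [0.5537 0.2414 0.1704] [0.0275 0.0275 0.0084]
slide [0.002, -0.0, 0.433] dr [-0.0, 0.0, -0.001] mm 173 deg 0.1
```

Call:
{"method": "arm_command", "body": {"targets": [{"slide": [0.002,0,0.1],"dr": [0,0,0],"gripper": 0.2},{"slide": [0.002,0,0.2],"dr": [0,0,0],"gripper": 0.2},{"slide": [0.002,0,0.3],"dr": [0,0,0],"gripper": 0.2},{"slide": [0.002,0,0.4],"dr": [0,0,0],"gripper": 0.2},{"slide": [0.002,0,0.433],"dr": [0,0,-0.001],"gripper": 0.2},{"slide": [0.002,0,0.433],"dr": [0,0,-0.001],"gripper": 0.2},{"slide": [0.002,0,0.433],"dr": [0,0,-0.001],"gripper": 1},{"slide": [0.002,0,0.433],"dr": [0,0,-0.001],"gripper": 1},{"slide": [0.002,0,0.433],"dr": [0,0,-0.001],"gripper": 1},{"slide": [0.002,0,0.433],"dr": [0,0,-0.001],"gripper": 1},{"slide": [0.002,0,0.433],"dr": [0,0,-0.001],"gripper": 1}], "newtons": 25}}

```text
time: 13.68
position: [0.5537, 0.2413, 0.088]
orientation: [[0.262, 0.965, 0.001], [0.965, -0.262, -0.0], [-0.0, 0.001, -1.0]]
contact_force: [-1.7, 0.2, 6.2]
gripper_width: 0.545
finger_force: 25.0
```

Run:
```python
from plan import *
s=sensors.read_state();print(s['position'],cmd()[0],s['orientation'][:,:2].T@(np.array([.5537,.2413,0])-s['position']))
p,R=cmd()
foot=s['position'][2]; print(foot)
print(pose(1,.03,foot=.0875))
plan([(p+[0,0,.16],R),(p+[-.02,-.11,.19],R),pose(1,.03,foot=foot)])
```

```text
[0.55366501 0.24134323 0.08796397] [0.55281521 0.24135724 0.08693398] [-2.40649898e-05 -1.73869741e-05]
0.08796396827166686
(array([0.60237109, 0.0459365 , 0.26254858]), array([[ 2.66731437e-01,  8.66231544e-01,  4.22489353e-01],
       [ 9.63770896e-01, -2.39736627e-01, -1.16927366e-01],
       [-1.38777878e-17,  4.38371147e-01, -8.98794046e-01]]))
slide [-0.0, -0.0, -0.4] dr [0.0, 0.0, 0.0] mm 160 deg 0.0
slide [-0.279, 0.024, -0.475] dr [0.0, 0.0, 0.0] mm 221 deg 0.0
slide [-0.439, 0.247, -0.44] dr [-0.227, -0.0, 0.002] mm 268 deg 26.0
```

Call:
{"method": "arm_command", "body": {"targets": [{"slide": [0,0,-0.05],"dr": [0,0,0],"gripper": 1},{"slide": [0,0,-0.2],"dr": [0,0,0],"gripper": 1},{"slide": [0,0,-0.35],"dr": [0,0,0],"gripper": 1},{"slide": [-0.13,0.02,-0.45],"dr": [0,0,0],"gripper": 1},{"slide": [-0.28,0.04,-0.475],"dr": [0,0,0],"gripper": 1},{"slide": [-0.42,0.07,-0.475],"dr": [-0.05,0,0],"gripper": 1},{"slide": [-0.445,0.14,-0.475],"dr": [-0.13,0,0],"gripper": 1},{"slide": [-0.445,0.247,-0.46],"dr": [-0.227,0,0.002],"gripper": 1},{"slide": [-0.445,0.247,-0.44],"dr": [-0.227,0,0.002],"gripper": 1},{"slide": [-0.445,0.247,-0.44],"dr": [-0.227,0,0.002],"gripper": 1},{"slide": [-0.445,0.247,-0.44],"dr": [-0.227,0,0.002],"gripper": 1}]}}

```text
time: 15.05
position: [0.6023, 0.0433, 0.2639]
orientation: [[0.267, 0.866, 0.422], [0.964, -0.24, -0.117], [-0.001, 0.438, -0.899]]
contact_force: [-0.4, -0.1, -3.2]
gripper_width: 0.544
finger_force: 25.0
```

```bash
sed -i 's/FOOT=.0885/FOOT=.088/; s/dy=.0023)/dy=0)/' plan.py
python3 - <<'E'
from st import *
p,R=cmd(); q,Q=pose(1,.03); q=p-R[:,0]*.0024; json.dump(dict(p=q.tolist(),R=R.tolist()),open('cmd.json','w'))
depth(1)
plan([pose(1,.006),pose(1,-.002),pose(1,-.005),pose(1,-.008)])
E
```

```text
t 15.05 foot crate mm [-2.5 -0.3 30.4] F crate [-1.7 -0.3 -2.7] grip 0.544 25.0
slide [0.0, 0.0, 0.06] dr [-0.0, -0.0, -0.0] mm 24 deg 0.0
slide [0.0, 0.0, 0.08] dr [-0.0, -0.0, -0.0] mm 32 deg 0.0
slide [0.0, 0.0, 0.088] dr [-0.0, -0.0, -0.0] mm 35 deg 0.0
slide [0.0, 0.0, 0.095] dr [-0.0, -0.0, -0.0] mm 38 deg 0.0
```

Call:
{"method": "arm_command", "body": {"targets": [{"slide": [0,0,0.04],"dr": [0,0,0],"gripper": 1},{"slide": [0,0,0.06],"dr": [0,0,0],"gripper": 1},{"slide": [0,0,0.07],"dr": [0,0,0],"gripper": 1},{"slide": [0,0,0.08],"dr": [0,0,0],"gripper": 1},{"slide": [0,0,0.085],"dr": [0,0,0],"gripper": 1},{"slide": [0,0,0.09],"dr": [0,0,0],"gripper": 1},{"slide": [0,0,0.09],"dr": [0,0,0],"gripper": 1}]}}

```text
time: 15.92
position: [0.6184, 0.0413, 0.2362]
orientation: [[0.265, 0.864, 0.428], [0.964, -0.239, -0.113], [0.005, 0.442, -0.897]]
contact_force: [-14.4, 1.0, 17.4]
gripper_width: 0.547
finger_force: 25.3
```

Run:
```python
from st import *
depth(1)
p,R=cmd(); q=p-R[:,2]*.002; json.dump(dict(p=q.tolist(),R=R.tolist()),open('cmd.json','w'))
```

```text
t 15.93 foot crate mm [ 0.4  2.6 -1.5] F crate [-5.1 -2.9 21.8] grip 0.547 25.3
```

Cell 1 is blocked: about 22 N at 1.5 mm. Backing off and probing cell 2 more lightly.

Call:
{"method": "arm_command", "body": {"targets": [{"slide": [0,0,-0.02],"dr": [0,0,0],"gripper": 1},{"slide": [-0.02,0,-0.06],"dr": [0,0,0],"gripper": 1},{"slide": [-0.1,0,-0.06],"dr": [0,0,0],"gripper": 1},{"slide": [-0.16,0,-0.05],"dr": [0,0,0],"gripper": 1},{"slide": [-0.16,0,-0.035],"dr": [0,0,0],"gripper": 1},{"slide": [-0.16,0,-0.02],"dr": [0,0,0],"gripper": 1},{"slide": [-0.16,0,-0.012],"dr": [0,0,0],"gripper": 1},{"slide": [-0.16,0,-0.005],"dr": [0,0,0],"gripper": 1},{"slide": [-0.16,0,-0.005],"dr": [0,0,0],"gripper": 1}]}}

```text
time: 17.05
position: [0.5992, -0.0218, 0.2324]
orientation: [[0.266, 0.867, 0.422], [0.964, -0.238, -0.117], [-0.001, 0.438, -0.899]]
contact_force: [-1.0, 0.5, -3.6]
gripper_width: 0.541
finger_force: 24.9
```

Run:
```python
from st import *
depth(2)
p,R=cmd(); q=p-R[:,2]*.002-R[:,0]*.064; json.dump(dict(p=q.tolist(),R=R.tolist()),open('cmd.json','w'))
```

```text
t 17.05 foot crate mm [-3.2  0.1 -4.2] F crate [-2.6  0.3 -2.8] grip 0.541 24.9
```

Call:
{"method": "arm_command", "body": {"targets": [{"slide": [0,0,0.005],"dr": [0,0,0],"gripper": 1},{"slide": [0,0,0.01],"dr": [0,0,0],"gripper": 1},{"slide": [0,0,0.01],"dr": [0,0,0],"gripper": 1}]}}

```text
time: 17.42
position: [0.6009, -0.0228, 0.229]
orientation: [[0.266, 0.866, 0.423], [0.964, -0.239, -0.117], [-0.0, 0.439, -0.899]]
contact_force: [-0.3, -0.5, -3.9]
gripper_width: 0.545
finger_force: 24.9
```

Run:
```python
from st import *
depth(2)
```

```text
t 17.43 foot crate mm [-2.9 -0.3 -8. ] F crate [-1.9 -0.6 -3.4] grip 0.545 24.9
```

Still free at 8 mm, so I'll go on gently to about 14 mm.

Call:
{"method": "arm_command", "body": {"targets": [{"slide": [0,0,0.005],"dr": [0,0,0],"gripper": 1},{"slide": [0,0,0.01],"dr": [0,0,0],"gripper": 1},{"slide": [0,0,0.015],"dr": [0,0,0],"gripper": 1},{"slide": [0,0,0.015],"dr": [0,0,0],"gripper": 1}]}}

```text
time: 17.92
position: [0.6032, -0.0235, 0.2234]
orientation: [[0.266, 0.867, 0.422], [0.964, -0.239, -0.117], [-0.001, 0.438, -0.899]]
contact_force: [-0.9, 0.1, -4.6]
gripper_width: 0.549
finger_force: 24.9
```

Run:
```python
from st import *
depth(2)
```

```text
t 17.93 foot crate mm [ -3.3  -0.5 -14.2] F crate [-2.8 -0.1 -3.7] grip 0.549 24.9
```

Cell 2 is free. Sliding the can in.

Call:
{"method": "arm_command", "body": {"targets": [{"slide": [0,0,0.015],"dr": [0,0,0],"gripper": 1},{"slide": [0,0,0.03],"dr": [0,0,0],"gripper": 1},{"slide": [0,0,0.045],"dr": [0,0,0],"gripper": 1},{"slide": [0,0,0.06],"dr": [0,0,0],"gripper": 1},{"slide": [0,0,0.075],"dr": [0,0,0],"gripper": 1},{"slide": [0,0,0.09],"dr": [0,0,0],"gripper": 1},{"slide": [0,0,0.105],"dr": [0,0,0],"gripper": 1},{"slide": [0,0,0.12],"dr": [0,0,0],"gripper": 1}]}}

```text
time: 18.92
position: [0.6238, -0.0292, 0.1801]
orientation: [[0.266, 0.866, 0.422], [0.964, -0.239, -0.117], [-0.001, 0.438, -0.899]]
contact_force: [-1.2, 0.2, -3.5]
gripper_width: 0.546
finger_force: 24.9
```

Run:
```python
from st import *
depth(2)
```

```text
t 18.93 foot crate mm [ -3.1  -0.4 -62.5] F crate [-2.6 -0.1 -2.6] grip 0.546 24.9
```

Call:
{"method": "arm_command", "body": {"targets": [{"slide": [0,0,0.015],"dr": [0,0,0],"gripper": 1},{"slide": [0,0,0.03],"dr": [0,0,0],"gripper": 1},{"slide": [0,0,0.045],"dr": [0,0,0],"gripper": 1},{"slide": [0,0,0.06],"dr": [0,0,0],"gripper": 1},{"slide": [0,0,0.075],"dr": [0,0,0],"gripper": 1},{"slide": [0,0,0.087],"dr": [0,0,0],"gripper": 1},{"slide": [0,0,0.095],"dr": [0,0,0],"gripper": 1},{"slide": [0,0,0.095],"dr": [0,0,0],"gripper": 1}]}}

```text
time: 19.92
position: [0.6398, -0.0335, 0.1463]
orientation: [[0.266, 0.866, 0.422], [0.964, -0.239, -0.117], [-0.001, 0.438, -0.899]]
contact_force: [-0.3, 0.2, -5.5]
gripper_width: 0.548
finger_force: 24.9
```

Run:
```python
from st import *
depth(2)
```

```text
t 19.93 foot crate mm [  -3.    -0.3 -100. ] F crate [-2.7  0.1 -4.8] grip 0.548 24.9
```

Call:
{"method": "arm_command", "body": {"targets": [{"slide": [0,0,0.003],"dr": [0,0,0],"gripper": 1},{"slide": [0,0,0.006],"dr": [0,0,0],"gripper": 1},{"slide": [0,0,0.006],"dr": [0,0,0],"gripper": 1}]}}

```text
time: 20.3
position: [0.6406, -0.0329, 0.1463]
orientation: [[0.266, 0.866, 0.423], [0.964, -0.24, -0.116], [0.001, 0.438, -0.899]]
contact_force: [-14.8, 1.9, 12.8]
gripper_width: 0.548
finger_force: 25.2
```

Run:
```python
from st import *
depth(2)
```

```text
t 20.3 foot crate mm [  -2.5    0.6 -100.4] F crate [-7.7 -2.2 18. ] grip 0.548 25.2
```

The floor was reached. Releasing and withdrawing.

Call:
{"method": "arm_command", "body": {"targets": [{"slide": [0,0,-0.005],"dr": [0,0,0],"gripper": 1},{"slide": [0,0,-0.006],"dr": [0,0,0],"gripper": 0.2},{"slide": [0,0,-0.006],"dr": [0,0,0],"gripper": 0.2},{"slide": [0,0,-0.006],"dr": [0,0,0],"gripper": 0.2},{"slide": [0,0,-0.05],"dr": [0,0,0],"gripper": 0.2},{"slide": [0,0,-0.12],"dr": [0,0,0],"gripper": 0.2},{"slide": [0,0,-0.2],"dr": [0,0,0],"gripper": 0.2},{"slide": [0,0,-0.3],"dr": [0,0,0],"gripper": 0.2},{"slide": [0,0,-0.45],"dr": [0,0,0],"gripper": 0.2},{"slide": [0,0,-0.5],"dr": [0,0,0],"gripper": 0.2},{"slide": [0,0,-0.5],"dr": [0,0,0],"gripper": 0.2}]}}

```text
time: 21.68
position: [0.5575, -0.0109, 0.3263]
orientation: [[0.268, 0.864, 0.426], [0.964, -0.24, -0.117], [0.001, 0.442, -0.897]]
contact_force: [-0.2, -0.5, -0.2]
gripper_width: 0.804
finger_force: 0.0
```

Run:
```python
from st import *
depth(2)
for n in('wrist','top','side'): grab(n)
F=frame(CR[0])
for n in('wrist','side'):
  im=load(n);W=world(im,*np.meshgrid(np.arange(640),np.arange(400)))
  for c in (0,2):
    L=(W-np.array([CR[1],CR[2],.065]))@F-[0,.128-.064*c,.104]
    m=(im['z_map']>.05)&(abs(L[:,:,0])<.03)&(abs(L[:,:,1])<.03)
    for lo,hi in ((.054,.061),(.066,.08)):
        P=L[m&(L[:,:,2]>lo)&(L[:,:,2]<hi)]
        if len(P):print(n,c,lo,len(P),P.min(0).round(4),P.max(0).round(4),np.median(P[:,2]))
t=load('top')['color'][105:275,160:390]; s=load('side')['color'][90:260,190:420]
cv2.imwrite('pics/end.png',np.hstack([cv2.resize(t,(400,296)),cv2.resize(s,(400,296))])[:,:,::-1])
```

```text
t 21.68 foot crate mm [-0.4 -0.4 99.1] F crate [-0.2 -0.5 -0.2] grip 0.804 0.0
wrist 0 0.054 919 [-0.03   -0.0236  0.0544] [0.014  0.0234 0.061 ] 0.05969190233752446
wrist 0 0.066 842 [-0.0236 -0.0139  0.0661] [0.0035 0.0136 0.0755] 0.07275650690628888
wrist 2 0.054 846 [-0.0294 -0.025   0.054 ] [0.0164 0.0227 0.061 ] 0.05938013255723297
wrist 2 0.066 583 [-0.0201 -0.0148  0.0662] [0.0066 0.0127 0.0742] 0.07219261987727522
side 0 0.054 41 [-0.03   -0.0262  0.0544] [0.013  0.0127 0.0606] 0.058891763038361175
side 0 0.066 54 [-0.0231 -0.0143  0.0664] [0.0027 0.0167 0.0771] 0.07336885711895481
side 2 0.054 55 [-0.03   -0.0265  0.0541] [0.0165 0.012  0.061 ] 0.05861991203968399
side 2 0.066 68 [-0.0211 -0.0156  0.0661] [0.0061 0.0145 0.0759] 0.07341719388434531
```

View pics/end.png

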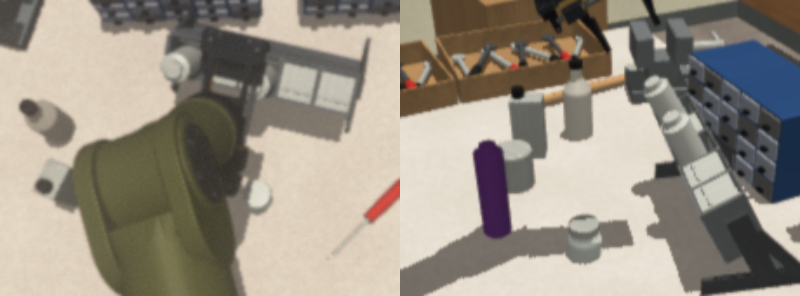

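Both cans stand about 72 mm out of cells 0 and 2, at (655,90) and (680,130) in the side view. The bottle, tins, jar and purple can are all still standing, and the hand is clear.

```bash
python3 -c "
from bench import ticket
print(ticket.job_done())"
```

```text
the job is handed in; nothing more can be done
None
```

I found cells 0 and 2 empty, slid a tall can upright to the bottom of each (about 72 mm showing above the rim), let go and handed the job in at about 22 s; cell 1 was blocked and got about 22 N before I backed off, and an earlier missed grasp pressed about 13 N on can A's shoulder without knocking it over.

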